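# Turn round the strip-down row for reassembly

### The arm

A 7-joint arm with a two-finger parallel gripper is mounted at the origin on a cart in front of the work surface, level with it; the furniture and walls round the work are solid. World frame = base frame: x ahead of the robot, y to its left, z up, the work surface at z = 0. Lengths are in m, angles in rad, forces in N, time in s.
With the tool pointing down it reaches from about 0.4 to 0.875 m from the base axis. Payload 4.4 kg.
Tool frame: the origin (TCP) lies between the finger pads; the fingertips stand 22 mm ahead of it and the grasp point (between the pads) lies 3 mm ahead of it (r.tcp_to_tips is the distance from the TCP to the fingertips, in m); z points along the fingers, y is the line along which they close (so a half turn about z gives the same grasp; the last joint's range is limited). The gripper opens to 85 mm and grips with 20 to 120 N. Pads are 22 mm wide; open, the fingers measure 114 mm over their backs; the gripper's body (76 mm by 85 mm) begins 54 mm behind the grasp point. The pads swing forward as they close: fully open they stand 13 mm farther back than shut.
Start: joints at [-1.235, 0.628, 0.038, 1.517, -0.027, 0.996, -0.02], TCP at [0.254, 0.598, 0.253] pointing down, gripper open.
Joint ranges: [-3.06, 3.06], [-0.37, 2.12], [-1.25, 1.32], [0.18, 2.47], [-1.1, 4.24], [0.23, 1.98], [-2.94, 2.94]. Speed limits (rad/s): [2.57, 2.57, 3.14, 3.14, 3.14, 3.14, 3.14].

### API

Orientations are given as a rotation vector (axis times angle).
In Python, from plant import r, viewer, sign_off gives the robot as it stands.
- The arm moves only by the tool drive_tool, never from a script. Its argument "steps" is a list of rows, each an object of numbers: "x", "y", "z": the shift along the tool's x, y, z in m; "wx", "wy", "wz": the turn, a rotation vector about the tool's x, y, z in degrees. In form: [{"x": .., "y": .., "z": .., "wx": .., "wy": .., "wz": ..}, ...]. A call has 1 to 10 rows; each row shifts and turns the commanded pose from where the row before left it, along the tool's axes as they then stand; what a row does not reach is not made up. A row lasts 1/10 s, in which the tool goes at most 50 mm and 8.59 degrees, less where a joint would pass 70% of its speed; a pose out of reach is approached as far as the arm can. A call is refused whole if a number of a shift passes 0.05 or a number of a turn 8.59, either way. A call with a gripper value outside its range is refused whole. "gripper" is the gripper command: -1 is shut, 1 is fully open, values between are in proportion, set as the call begins (left out, the last holds). The fingers move at their own pace and stop on an object; the grip force is fixed at half the most. Time passes only in rows, so rows that do not move let the fingers close. It gives the time, the measured TCP pose, the force, the opening and the grip force at its end, in the units of the state.
- r.get_state(): the state, without advancing time (a new reading comes with each control period).
- viewer.grab_frame(name): name is "scene" or "side" or "wrist"; returns a dict with "color" (420x560x3 uint8, blue, green, red), "fx", "fy", "cx", "cy" (pixels), "R" (3x3) and "t" (3): a world point X has camera coordinates R X + t. Camera axes: x right, y down, z forward; pixel columns grow to the right and rows downward; lengths in m; the calibration is good to about 2 mm. A picture is of the moment at which its call begins. There is no depth.
- sign_off(): hands the job in; it is judged then, once.
The state is a dict: "t": time; "joint_pos": joint angles; "qvel": joint speeds; "effort": joint torques, N m; "position": TCP position; "orientation": TCP orientation; "force": force on the tool from outside, world axes, zero at the start; "moment": the same for the moment, N m; "gripper_width": finger opening in m; "gripper_force": force on a finger pad.
Only numpy, scipy, OpenCV 4.12 (cv2) and the standard library are available. Lean on these libraries where they do the work, as an engineer would, in place of code of your own. Each camera call takes 0.05 s, during which the arm holds its last target. There are 200 camera calls.

### The job

The parts of a stripped power supply stand in the old (grey) rack in the order they came off. Move all four into the new (white and blue) rack in the reverse order, ready for putting back together: the part nearest the red end of the old rack goes to the place farthest from the red end of the new one, and so on along the row. Stand each part upright on the floor of its own place, about in the middle, and leave the coloured pads where they are.

Things in the scene. Friction and masses are not known exactly. Their poses are not given: they have to be found in the camera images.
- capacitor_mid (a point): big capacitor: upright dark blue-black cylinder with a pale top, 22 mm diameter, 32 mm high; loose; stands upright on its pad in the old rack. The point is its centre, half-way up; z up, and at the start its x and y axes lie within 0.15 rad of those of the old rack (x across the row, y along it).
- transformer_mid (a point): small transformer: black core with a yellow winding, 36 x 36 mm foot (4 mm high), above it 34 mm across both ways, 26 mm high; loose; stands upright on its pad in the old rack. The point is its centre, half-way up; z up, and at the start its x and y axes lie within 0.15 rad of those of the old rack (x across the row, y along it).
- heat_sink_mid (a point): aluminium heat sink with upright fins, 34 x 34 mm, 30 mm high (solid enough to grip on any side); loose; stands upright on its pad in the old rack. The point is its centre, half-way up; z up, and at the start its x and y axes lie within 0.15 rad of those of the old rack (x across the row, y along it).
- choke_mid (a point): ring choke: copper wire wound round a green ring on a black disc, axis upright, 38 mm diameter, 24 mm high; loose; stands upright on its pad in the old rack. The point is its centre, half-way up; z up, and at the start its x and y axes lie within 0.15 rad of those of the old rack (x across the row, y along it).
- capacitor_pad: yellow square pad, 52 x 52 mm, 6 mm thick, fixed in one place of the old rack (which place changes); the capacitor stands on it at the start, within 4 mm of its middle, with its foot 10 mm above the bench. It stays there and so shows where that part stood. Origin: centre of its underside.
- transformer_pad: green square pad, 52 x 52 mm, 6 mm thick, fixed in one place of the old rack (which place changes); the transformer stands on it at the start, within 4 mm of its middle, with its foot 10 mm above the bench. It stays there and so shows where that part stood. Origin: centre of its underside.
- heat_sink_pad: orange square pad, 52 x 52 mm, 6 mm thick, fixed in one place of the old rack (which place changes); the heat sink stands on it at the start, within 4 mm of its middle, with its foot 10 mm above the bench. It stays there and so shows where that part stood. Origin: centre of its underside.
- choke_pad: white square pad, 52 x 52 mm, 6 mm thick, fixed in one place of the old rack (which place changes); the choke stands on it at the start, within 4 mm of its middle, with its foot 10 mm above the bench. It stays there and so shows where that part stood. Origin: centre of its underside.
- old_rack: Grey fixed tray, dark dividers, 80 mm deep (x); holds pads and parts. Four places in a row, middles at its y = +90, +30, -30, -90 mm. Floor 4 mm thick; lips of the long sides reach 7 mm above the bench, dividers (4 mm thick, between places) 14 mm, the red block at the +y end 18 mm. Origin: underside centre, on the bench; x away from the robot within 0.15 rad, y left.
- new_rack: White fixed tray with blue dividers, empty at the start; same shape, sizes, place middles, red block (+y end), origin and axes as the old rack: floor 4 mm, lips 7 mm, dividers 14 mm above the bench. No pads: parts stand on its floor. The racks stand one behind the other, either one nearer.
Mind the look-alikes: they are no part of the job. Of the things shaped like the part that bears heat_sink_mid, the aluminium one is meant.

How it is judged:
At the end, for the whole second after the job is handed in: Each part stands in the new rack in the mirror place of its old one (1st from the red end to 4th, 2nd to 3rd, 3rd to 2nd, 4th to 1st; its pad shows the old place), centre within 15 mm of the place's middle along and across the row, foot within 4 mm of the floor, tilt under 0.15 rad, at rest (((y of capacitor_pad in the frame of old_rack between 0.075 and 0.105 m and y of capacitor_mid in the frame of new_rack between -0.105 and -0.075 m) or (y of capacitor_pad in the frame of old_rack between 0.015 and 0.045 m and y of capacitor_mid in the frame of new_rack between -0.045 and -0.015 m) or (y of capacitor_pad in the frame of old_rack between -0.045 and -0.015 m and y of capacitor_mid in the frame of new_rack between 0.015 and 0.045 m) or (y of capacitor_pad in the frame of old_rack between -0.105 and -0.075 m and y of capacitor_mid in the frame of new_rack between 0.075 and 0.105 m)) and x of capacitor_mid in the frame of new_rack between -0.015 and 0.015 m and z of capacitor_mid in the frame of new_rack between 0.016 and 0.024 m and angle between each of capacitor_mid, transformer_mid, heat_sink_mid, choke_mid's own z axis and vertical below 0.15 rad and linear speed of each of capacitor, transformer, heat_sink, choke below 0.02 m/s and ((y of transformer_pad in the frame of old_rack between 0.075 and 0.105 m and y of transformer_mid in the frame of new_rack between -0.105 and -0.075 m) or (y of transformer_pad in the frame of old_rack between 0.015 and 0.045 m and y of transformer_mid in the frame of new_rack between -0.045 and -0.015 m) or (y of transformer_pad in the frame of old_rack between -0.045 and -0.015 m and y of transformer_mid in the frame of new_rack between 0.015 and 0.045 m) or (y of transformer_pad in the frame of old_rack between -0.105 and -0.075 m and y of transformer_mid in the frame of new_rack between 0.075 and 0.105 m)) and x of transformer_mid in the frame of new_rack between -0.015 and 0.015 m and z of transformer_mid in the frame of new_rack between 0.013 and 0.021 m and ((y of heat_sink_pad in the frame of old_rack between 0.075 and 0.105 m and y of heat_sink_mid in the frame of new_rack between -0.105 and -0.075 m) or (y of heat_sink_pad in the frame of old_rack between 0.015 and 0.045 m and y of heat_sink_mid in the frame of new_rack between -0.045 and -0.015 m) or (y of heat_sink_pad in the frame of old_rack between -0.045 and -0.015 m and y of heat_sink_mid in the frame of new_rack between 0.015 and 0.045 m) or (y of heat_sink_pad in the frame of old_rack between -0.105 and -0.075 m and y of heat_sink_mid in the frame of new_rack between 0.075 and 0.105 m)) and x of heat_sink_mid in the frame of new_rack between -0.015 and 0.015 m and z of heat_sink_mid in the frame of new_rack between 0.015 and 0.023 m and ((y of choke_pad in the frame of old_rack between 0.075 and 0.105 m and y of choke_mid in the frame of new_rack between -0.105 and -0.075 m) or (y of choke_pad in the frame of old_rack between 0.015 and 0.045 m and y of choke_mid in the frame of new_rack between -0.045 and -0.015 m) or (y of choke_pad in the frame of old_rack between -0.045 and -0.015 m and y of choke_mid in the frame of new_rack between 0.015 and 0.045 m) or (y of choke_pad in the frame of old_rack between -0.105 and -0.075 m and y of choke_mid in the frame of new_rack between 0.075 and 0.105 m)) and x of choke_mid in the frame of new_rack between -0.015 and 0.015 m and z of choke_mid in the frame of new_rack between 0.012 and 0.02 m); the robot touches nothing.
It also fails if it takes over 83 s, if anything falls off the work surface, if the arm or the gripper's body presses on something with over 40 N, if the wrist force passes 120 N, or if a joint passes its speed limit or range.

## Working session

There is one attempt and no reset: what is moved stays moved. The work goes in short steps, Python scripts to look and compute and a tool call to move; the robot and the scene stay as the last step left them, time stands still between calls to the robot, and variables do not carry over. Pictures are saved under pics/ and viewed, at most 14 in all, crops included, and the job is handed in when it is done.

Besides the shell and the picture viewer there is one more tool, called after "Call:" as a command line: name --argument value ..., lists and objects as JSON in quotes. drive_tool: Moves the arm, as the interface text tells. Its arguments: {"type":"object","properties":{"steps":{"type":"array","items":{"type":"object","properties":{"x":{"type":"number"},"y":{"type":"number"},"z":{"type":"number"},"wx":{"type":"number"},"wy":{"type":"number"},"wz":{"type":"number"}}}},"gripper":{"type":"number"}},"required":["steps"]}

```bash
mkdir -p pics; ls; python3 - <<'E'
from plant import r, viewer
import cv2,pickle
s=r.get_state(); print(s['t'],s['position'],s['orientation'],s['gripper_width'],r.tcp_to_tips)
for n in ['scene','side']:
    f=viewer.grab_frame(n); cv2.imwrite(f'pics/{n}0.png',cv2.resize(f['color'],(800,600),interpolation=cv2.INTER_CUBIC)); pickle.dump(f,open(f'{n}0.pkl','wb'))
    print(n,f['fx'],f['cx'],f['cy'],f['R'],f['t'])
E
```

```text
pics
0.0 [0.25394742 0.59770028 0.25238232] [-6.26802995e-01 -3.07807997e+00  2.95262923e-03] 0.08546528468300718 0.022
scene 525.4958206155369 275.04291390442717 212.42538798588745 [[ 0.65710104 -0.75376689  0.00732855]
 [-0.45551197 -0.40480417 -0.79286975]
 [ 0.60060559  0.51765729 -0.60934708]] [-0.43859055  0.20707792  0.6535395 ]
side 453.7900284495987 282.17848842932653 207.8071610778716 [[-0.95981443 -0.28056981 -0.00606906]
 [-0.17941     0.63009464 -0.7555083 ]
 [ 0.2157969  -0.72405892 -0.65511096]] [0.44376369 0.21771163 0.67191194]
```

View pics/scene0.png

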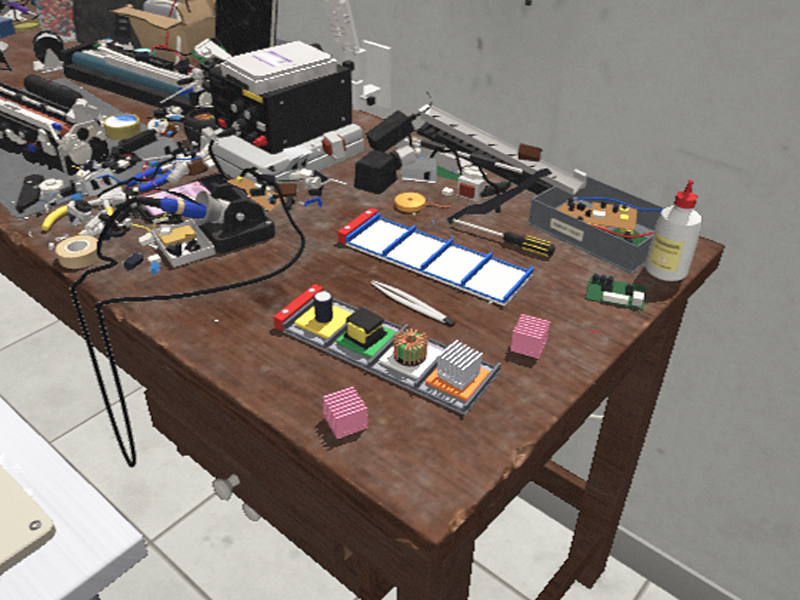

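View pics/side0.png

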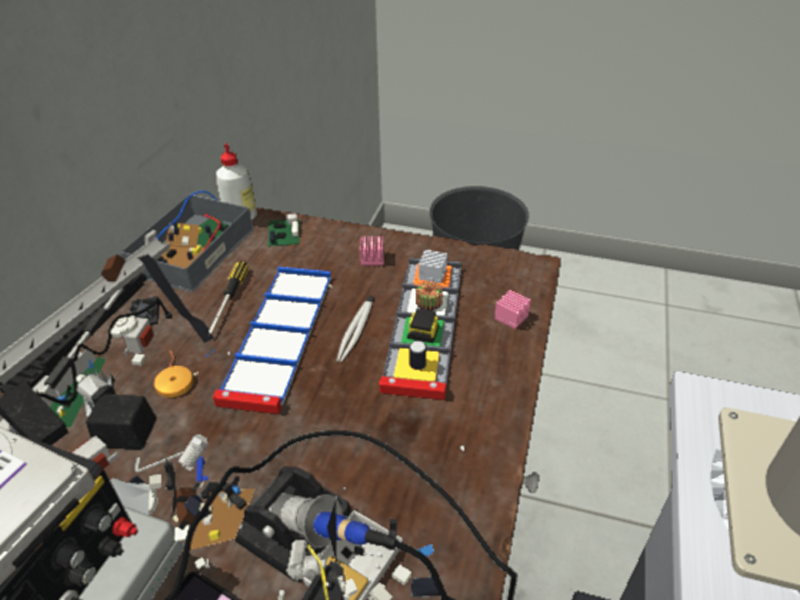

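Scene view: the old (grey) rack is nearer. From its red end (300,308) it holds the capacitor (323,305), transformer (365,328), choke (410,347) and heat sink (460,363). The new rack's red end is at (358,227).

Heat-sink candidates are the silver one on the orange pad (460,363) and two pink finned blocks at (345,412) and (530,336). Only the silver one is aluminium and on the orange pad. I'll confirm with an enlarged crop.

```bash
python3 - <<'E'
import pickle,cv2
a=pickle.load(open('scene0.pkl','rb'))['color'];b=pickle.load(open('side0.pkl','rb'))['color']
cv2.imwrite('pics/cs.png',cv2.resize(a[140:300,185:385],(800,640),interpolation=cv2.INTER_CUBIC)[:600])
cv2.imwrite('pics/cd.png',cv2.resize(b[165:295,140:340],(800,520),interpolation=cv2.INTER_CUBIC))
E
```

```text
(no output)
```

View pics/cs.png

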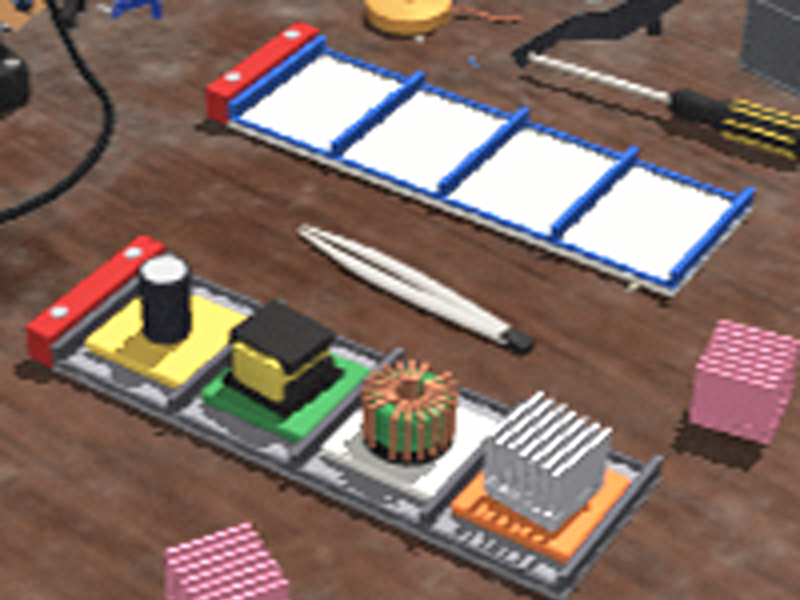

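View pics/cd.png

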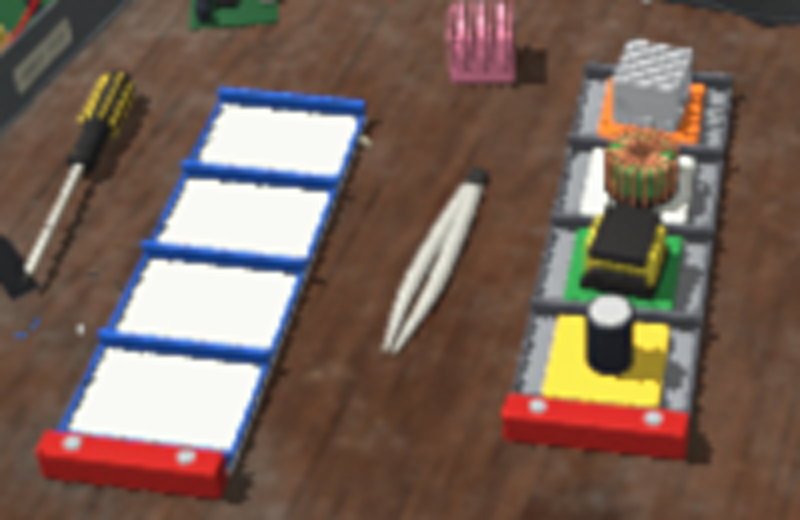

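Confirmed: the silver one on the orange pad is meant, and the pink blocks are not. The crops show the divider ends and part tops clearly, so I'll fit the poses from those.

```bash
cat > fit.py <<'E'
import pickle,numpy as np
from scipy.optimize import least_squares
F={n:pickle.load(open(n+'0.pkl','rb')) for n in('scene','side')}
O={'scene':(185,140),'side':(140,165)}
def proj(n,X):
    f=F[n];c=np.asarray(X)@np.array(f['R']).T+f['t']
    return np.stack([f['fx']*c[...,0]/c[...,2]+f['cx'],f['fy']*c[...,1]/c[...,2]+f['cy']],-1)
def pix(n,u): return (np.array(u)+.5)/4-.5+np.array(O[n])
# (view, local y, side, u, v)
new=[('scene',.06,-1,335,148),('scene',0,-1,444,190),('scene',-.06,-1,558,233),('scene',-.12,-1,675,280),
('scene',.06,1,420,78),('scene',0,1,522,115),('scene',-.06,1,633,155),('scene',-.12,1,750,193)]
for y,a,b in[(-.12,(220,93),(365,105)),(-.06,(183,165),(340,182)),(0,(143,243),(305,263)),(.06,(100,333),(272,354))]:
    new+=[('side',y,1,*a),('side',y,-1,*b)]
old=[('scene',.06,-1,175,400),('scene',0,-1,303,463),('scene',-.06,-1,435,517),('scene',-.12,-1,565,592),('scene',0,1,395,352),('scene',-.12,1,657,462)]
for y,a,b in[(-.12,(585,70),(733,80)),(-.06,(565,143),(720,153)),(0,(553,220),(712,232)),(.06,(533,303),(700,318))]:
    old+=[('side',y,1,*a),('side',y,-1,*b)]
def res(p,L):
    o=[]
    for n,y,s,u,v in L:
        c,sn=np.cos(p[2]),np.sin(p[2]);x=s*p[3]
        o+=list(proj(n,[p[0]+c*x-sn*y,p[1]+sn*x+c*y,.014])-pix(n,(u,v)))
    return o
for nm,L in(('new',new),('old',old)):
    q=least_squares(res,[.6,-.1,0,.04],args=(L,),loss='soft_l1');p=q.x
    print(nm,p.round(4),'maxres',np.abs(res(p,L)).max().round(2))
    for y in(.09,.03,-.03,-.09): print('  place',y,(p[:2]+y*np.array([-np.sin(p[2]),np.cos(p[2])])).round(4))
for nm,z,a,b in[('cap',.042,(164,270),(610,303)),('trafo',.036,(285,335),(628,235)),('choke',.034,(411,388),(641,152)),('sink',.040,(549,436),(655,67))]:
    g=lambda x:np.concatenate([proj('scene',[x[0],x[1],z])-pix('scene',a),proj('side',[x[0],x[1],z])-pix('side',b)])
    q=least_squares(g,[.5,-.1]);print(nm,q.x.round(4),g(q.x).round(1))
E
python3 fit.py; python3 - <<'E'
from plant import r
from scipy.spatial.transform import Rotation as R
print(R.from_rotvec(r.get_state()['orientation']).as_matrix().round(3))
E
```

```text
new [ 0.6576 -0.0842  0.1347  0.0395] maxres 2.36
  place 0.09 [0.6455 0.005 ]
  place 0.03 [ 0.6536 -0.0545]
  place -0.03 [ 0.6616 -0.1139]
  place -0.09 [ 0.6697 -0.1734]
old [ 0.4768 -0.1583  0.1466  0.0387] maxres 5.34
  place 0.09 [ 0.4636 -0.0693]
  place 0.03 [ 0.4724 -0.1286]
  place -0.03 [ 0.4811 -0.188 ]
  place -0.09 [ 0.4899 -0.2473]
cap [ 0.4637 -0.0702] [ 0.7 -0.1  0.4  0.8]
trafo [ 0.471 -0.128] [-0.9 -1.2  0.3 -1.9]
choke [ 0.4805 -0.1874] [-0.4 -0.5  0.2 -1.1]
sink [ 0.4885 -0.2487] [-0.4 -0.8  0.4 -1.3]
[[-0.92   0.391 -0.001]
 [ 0.391  0.92  -0.002]
 [-0.    -0.002 -1.   ]]
```

Call:
drive_tool --steps '[{"wz": 8.43},{"wz": 8.43},{"wz": 8.43},{"wz": 8.43},{"wz": 8.43},{"wz": 8.43},{"wz": 8.43},{"x": -0.03,"y": 0.005},{"x": -0.045,"y": 0.008},{"x": -0.045,"y": 0.008}]' --gripper 0.4

```text
$.steps[0]: bad value
```

Call:
drive_tool --steps '[{"x": -0.047,"y": 0.008},{"x": -0.047,"y": 0.008},{"x": -0.047,"y": 0.008},{"x": -0.047,"y": 0.008},{"x": -0.047,"y": 0.008},{"x": -0.047,"y": 0.008},{"x": -0.047,"y": 0.008},{"x": -0.047,"y": 0.008},{"x": -0.047,"y": 0.008},{"x": -0.047,"y": 0.008}]'

```text
$.steps[0]: bad value
```

Both calls were refused; rows probably need every key.

Call:
drive_tool --steps '[{"x": 0,"y": 0,"z": 0,"wx": 0,"wy": 0,"wz": 8.43},{"x": 0,"y": 0,"z": 0,"wx": 0,"wy": 0,"wz": 8.43},{"x": 0,"y": 0,"z": 0,"wx": 0,"wy": 0,"wz": 8.43},{"x": 0,"y": 0,"z": 0,"wx": 0,"wy": 0,"wz": 8.43},{"x": 0,"y": 0,"z": 0,"wx": 0,"wy": 0,"wz": 8.43},{"x": 0,"y": 0,"z": 0,"wx": 0,"wy": 0,"wz": 8.43},{"x": 0,"y": 0,"z": 0,"wx": 0,"wy": 0,"wz": 8.43},{"x": -0.03,"y": 0.005,"z": 0,"wx": 0,"wy": 0,"wz": 0},{"x": -0.045,"y": 0.008,"z": 0,"wx": 0,"wy": 0,"wz": 0},{"x": -0.045,"y": 0.008,"z": 0,"wx": 0,"wy": 0,"wz": 0}]' --gripper 0.4

```text
t: 1.1
position: [0.2914, 0.481, 0.2526]
orientation: [2.059, 2.372, -0.001]
force: [0.7, -0.1, 0.8]
gripper_width: 0.0597
gripper_force: 0.0
```

Call:
drive_tool --steps '[{"x": -0.047,"y": 0.008,"z": 0,"wx": 0,"wy": 0,"wz": 0},{"x": -0.047,"y": 0.008,"z": 0,"wx": 0,"wy": 0,"wz": 0},{"x": -0.047,"y": 0.008,"z": 0,"wx": 0,"wy": 0,"wz": 0},{"x": -0.047,"y": 0.008,"z": 0,"wx": 0,"wy": 0,"wz": 0},{"x": -0.047,"y": 0.008,"z": 0,"wx": 0,"wy": 0,"wz": 0},{"x": -0.047,"y": 0.008,"z": 0,"wx": 0,"wy": 0,"wz": 0},{"x": -0.047,"y": 0.008,"z": 0,"wx": 0,"wy": 0,"wz": 0},{"x": -0.047,"y": 0.008,"z": 0,"wx": 0,"wy": 0,"wz": 0},{"x": -0.047,"y": 0.008,"z": 0,"wx": 0,"wy": 0,"wz": 0},{"x": -0.047,"y": 0.008,"z": 0,"wx": 0,"wy": 0,"wz": 0}]'

```text
t: 2.1
position: [0.4361, 0.0262, 0.2533]
orientation: [-2.061, -2.371, -0.0]
force: [1.2, -0.1, 0.2]
gripper_width: 0.0596
gripper_force: 0.0
```

Call:
drive_tool --steps '[{"x": -0.047,"y": 0.007,"z": 0.03,"wx": 0,"wy": 0,"wz": 0},{"x": -0.04,"y": 0.006,"z": 0.03,"wx": 0,"wy": 0,"wz": 0},{"x": 0,"y": 0,"z": 0.03,"wx": 0,"wy": 0,"wz": 0},{"x": 0,"y": 0,"z": 0,"wx": 0,"wy": 0,"wz": 0},{"x": 0,"y": 0,"z": 0,"wx": 0,"wy": 0,"wz": 0}]'

```text
t: 2.6
position: [0.4588, -0.0506, 0.1668]
orientation: [-2.06, -2.369, 0.001]
force: [1.0, 0.1, 0.4]
gripper_width: 0.0596
gripper_force: 0.0
```

```bash
cat > loc.py <<'E'
import pickle,numpy as np,sys
def ray(n,u,v,z):
    f=pickle.load(open(n+'.pkl','rb'));R=np.array(f['R']);t=np.array(f['t'])
    d=R.T@[(u-f['cx'])/f['fx'],(v-f['cy'])/f['fy'],1];c=-R.T@t
    return (c+d*(z-c[2])/d[2]).round(4)
E
python3 - <<'E'
from plant import r, viewer
import cv2,pickle
f=viewer.grab_frame('wrist');pickle.dump(f,open('w1.pkl','wb'));cv2.imwrite('pics/w1.png',f['color'])
print(r.get_state()['position'])
E
```

```text
[ 0.45957142 -0.05032786  0.16753676]
```

View pics/w1.png

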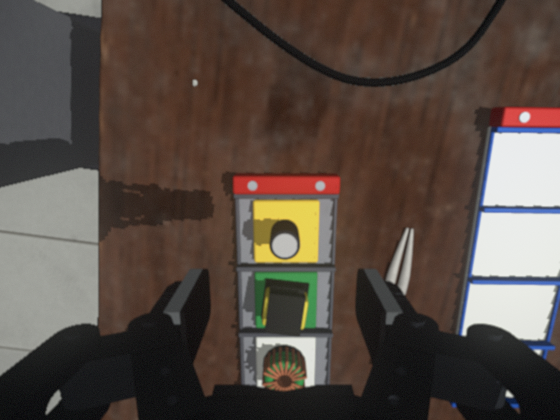

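The wrist view shows the capacitor top at (285,246), transformer top at (285,310) and choke top hole at (286,380). The new rack is at the right.

```bash
python3 -c "
from loc import ray
for u,v,z in[(285,246,.042),(286,309,.036),(286,380,.034),(252,186,.018),(320,186,.018),(525,117,.018)]: print(u,v,ray('w1',u,v,z))"
```

```text
285 246 [ 0.4626 -0.0693  0.042 ]
286 309 [ 0.4708 -0.1213  0.036 ]
286 380 [ 0.4801 -0.1857  0.034 ]
252 186 [ 0.4332 -0.0347  0.018 ]
320 186 [ 0.4829 -0.0277  0.018 ]
525 117 [0.6172 0.0407 0.018 ]
```

Call:
drive_tool --steps '[{"x": -0.01,"y": 0.001,"z": 0,"wx": 0,"wy": 0,"wz": 0},{"x": -0.01,"y": 0,"z": 0.02,"wx": 0,"wy": 0,"wz": 0},{"x": 0,"y": 0,"z": 0.03,"wx": 0,"wy": 0,"wz": 0},{"x": 0,"y": 0,"z": 0.03,"wx": 0,"wy": 0,"wz": 0},{"x": 0,"y": 0,"z": 0.025,"wx": 0,"wy": 0,"wz": 0},{"x": 0,"y": 0,"z": 0.015,"wx": 0,"wy": 0,"wz": 0},{"x": 0,"y": 0,"z": 0,"wx": 0,"wy": 0,"wz": 0},{"x": 0,"y": 0,"z": 0,"wx": 0,"wy": 0,"wz": 0}]'

```text
t: 3.45
position: [0.464, -0.0708, 0.0478]
orientation: [2.06, 2.37, 0.001]
force: [-0.0, -0.2, 0.4]
gripper_width: 0.0602
gripper_force: 0.0
```

Call:
drive_tool --steps '[{"x": 0,"y": 0,"z": 0,"wx": 0,"wy": 0,"wz": 0},{"x": 0,"y": 0,"z": 0,"wx": 0,"wy": 0,"wz": 0},{"x": 0,"y": 0,"z": 0,"wx": 0,"wy": 0,"wz": 0},{"x": 0,"y": 0,"z": 0,"wx": 0,"wy": 0,"wz": 0},{"x": 0,"y": 0,"z": 0,"wx": 0,"wy": 0,"wz": 0},{"x": 0,"y": 0,"z": 0,"wx": 0,"wy": 0,"wz": 0},{"x": 0,"y": 0,"z": 0,"wx": 0,"wy": 0,"wz": 0},{"x": 0,"y": 0,"z": 0,"wx": 0,"wy": 0,"wz": 0}]' --gripper -1

```text
t: 4.25
position: [0.4638, -0.0708, 0.048]
orientation: [2.061, 2.369, 0.002]
force: [-0.2, -0.6, 8.6]
gripper_width: 0.0199
gripper_force: 58.3
```

Call:
drive_tool --steps '[{"x": 0,"y": 0,"z": -0.02,"wx": 0,"wy": 0,"wz": 0},{"x": 0,"y": 0,"z": -0.04,"wx": 0,"wy": 0,"wz": 0},{"x": -0.02,"y": 0.03,"z": 0,"wx": 0,"wy": 0,"wz": 0},{"x": -0.03,"y": 0.04,"z": 0,"wx": 0,"wy": 0,"wz": 0},{"x": -0.03,"y": 0.045,"z": 0,"wx": 0,"wy": 0,"wz": 0},{"x": -0.03,"y": 0.045,"z": 0,"wx": 0,"wy": 0,"wz": 0},{"x": -0.02,"y": 0.029,"z": 0,"wx": 0,"wy": 0,"wz": 0},{"x": 0,"y": 0,"z": 0.02,"wx": 0,"wy": 0,"wz": 0},{"x": 0,"y": 0,"z": 0,"wx": 0,"wy": 0,"wz": 0},{"x": 0,"y": 0,"z": 0,"wx": 0,"wy": 0,"wz": 0}]'

```text
t: 5.25
position: [0.6597, -0.1691, 0.0864]
orientation: [-2.06, -2.369, 0.001]
force: [0.0, -0.1, -0.2]
gripper_width: 0.0198
gripper_force: 58.9
```

Call:
drive_tool --steps '[{"x": -0.006,"y": 0.009,"z": 0,"wx": 0,"wy": 0,"wz": 0},{"x": 0,"y": 0,"z": 0.015,"wx": 0,"wy": 0,"wz": 0},{"x": 0,"y": 0,"z": 0.015,"wx": 0,"wy": 0,"wz": 0},{"x": 0,"y": 0,"z": 0.007,"wx": 0,"wy": 0,"wz": 0},{"x": 0,"y": 0,"z": 0.004,"wx": 0,"wy": 0,"wz": 0},{"x": 0,"y": 0,"z": 0.002,"wx": 0,"wy": 0,"wz": 0},{"x": 0,"y": 0,"z": 0,"wx": 0,"wy": 0,"wz": 0},{"x": 0,"y": 0,"z": 0,"wx": 0,"wy": 0,"wz": 0}]'

```text
t: 6.05
position: [0.671, -0.1746, 0.0442]
orientation: [2.061, 2.37, 0.0]
force: [1.2, -1.0, 0.1]
gripper_width: 0.0195
gripper_force: 58.9
```

Call:
drive_tool --steps '[{"x": 0,"y": 0,"z": 0.001,"wx": 0,"wy": 0,"wz": 0},{"x": 0,"y": 0,"z": 0.001,"wx": 0,"wy": 0,"wz": 0},{"x": 0,"y": 0,"z": 0,"wx": 0,"wy": 0,"wz": 0},{"x": 0,"y": 0,"z": 0,"wx": 0,"wy": 0,"wz": 0}]'

```text
t: 6.45
position: [0.671, -0.1746, 0.0422]
orientation: [2.061, 2.37, 0.0]
force: [0.3, 0.4, 2.1]
gripper_width: 0.0194
gripper_force: 59.2
```

Call:
drive_tool --steps '[{"x": 0,"y": 0,"z": 0,"wx": 0,"wy": 0,"wz": 0},{"x": 0,"y": 0,"z": 0,"wx": 0,"wy": 0,"wz": 0},{"x": 0,"y": 0,"z": 0,"wx": 0,"wy": 0,"wz": 0},{"x": 0,"y": 0,"z": 0,"wx": 0,"wy": 0,"wz": 0},{"x": 0,"y": 0,"z": 0,"wx": 0,"wy": 0,"wz": 0},{"x": 0,"y": 0,"z": -0.02,"wx": 0,"wy": 0,"wz": 0},{"x": 0,"y": 0,"z": -0.04,"wx": 0,"wy": 0,"wz": 0},{"x": 0,"y": 0,"z": -0.02,"wx": 0,"wy": 0,"wz": 0}]' --gripper 0.4

```text
t: 7.25
position: [0.6719, -0.1751, 0.1246]
orientation: [2.06, 2.368, 0.002]
force: [-0.6, -1.0, 0.2]
gripper_width: 0.0599
gripper_force: 0.0
```

Call:
drive_tool --steps '[{"x": 0.01,"y": -0.02,"z": 0,"wx": 0,"wy": 0,"wz": 0},{"x": 0.013,"y": -0.035,"z": 0,"wx": 0,"wy": 0,"wz": 0},{"x": 0.013,"y": -0.035,"z": 0,"wx": 0,"wy": 0,"wz": 0},{"x": 0.013,"y": -0.035,"z": 0,"wx": 0,"wy": 0,"wz": 0},{"x": 0.013,"y": -0.035,"z": 0,"wx": 0,"wy": 0,"wz": 0},{"x": 0.013,"y": -0.031,"z": 0,"wx": 0,"wy": 0,"wz": 0},{"x": 0,"y": 0,"z": 0.02,"wx": 0,"wy": 0,"wz": 0},{"x": 0,"y": 0,"z": 0,"wx": 0,"wy": 0,"wz": 0},{"x": 0,"y": 0,"z": 0,"wx": 0,"wy": 0,"wz": 0}]'

```text
t: 8.15
position: [0.4719, -0.127, 0.102]
orientation: [2.061, 2.37, 0.0]
force: [0.1, -0.3, 0.9]
gripper_width: 0.0599
gripper_force: 0.0
```

```bash
python3 - <<'E'
from plant import r, viewer
import cv2,pickle
f=viewer.grab_frame('wrist');pickle.dump(f,open('w2.pkl','wb'))
g=viewer.grab_frame('scene')
cv2.imwrite('pics/w2.png',cv2.hconcat([cv2.resize(f['color'][200:420,140:420],(560,440)),cv2.resize(g['color'][130:250,330:390],(220,440))]))
print(r.get_state()['position'])
E
```

```text
[ 0.47234518 -0.12710997  0.1022806 ]
```

View pics/w2.png

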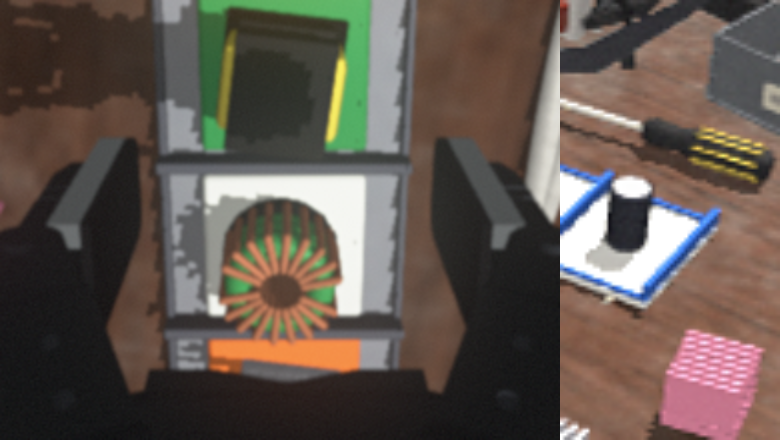

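The wrist crop shows the transformer top centred at crop (284,95), so (282,247), and the choke hole at (281,291), so (280,345). The scene crop shows the capacitor standing in the last place of the new rack.

```bash
python3 -c "
from loc import ray
for u,v,z in[(282,247.5,.036),(280.5,345.5,.034)]: print(u,v,ray('w2',u,v,z))"
```

```text
282 247.5 [ 0.4712 -0.1261  0.036 ]
280.5 345.5 [ 0.4788 -0.1871  0.034 ]
```

Call:
drive_tool --steps '[{"x": 0,"y": -0.001,"z": 0.015,"wx": 0,"wy": 0,"wz": 0},{"x": 0,"y": 0,"z": 0.02,"wx": 0,"wy": 0,"wz": 0},{"x": 0,"y": 0,"z": 0.02,"wx": 0,"wy": 0,"wz": 0},{"x": 0,"y": 0,"z": 0.01,"wx": 0,"wy": 0,"wz": 0},{"x": 0,"y": 0,"z": 0,"wx": 0,"wy": 0,"wz": 0},{"x": 0,"y": 0,"z": 0,"wx": 0,"wy": 0,"wz": 0}]'

```text
t: 8.85
position: [0.4706, -0.1271, 0.0372]
orientation: [2.061, 2.37, 0.0]
force: [-0.0, 0.8, -0.2]
gripper_width: 0.0598
gripper_force: 0.0
```

Call:
drive_tool --steps '[{"x": 0,"y": 0,"z": 0,"wx": 0,"wy": 0,"wz": 0},{"x": 0,"y": 0,"z": 0,"wx": 0,"wy": 0,"wz": 0},{"x": 0,"y": 0,"z": 0,"wx": 0,"wy": 0,"wz": 0},{"x": 0,"y": 0,"z": 0,"wx": 0,"wy": 0,"wz": 0},{"x": 0,"y": 0,"z": 0,"wx": 0,"wy": 0,"wz": 0},{"x": 0,"y": 0,"z": 0,"wx": 0,"wy": 0,"wz": 0},{"x": 0,"y": 0,"z": 0,"wx": 0,"wy": 0,"wz": 0},{"x": 0,"y": 0,"z": 0,"wx": 0,"wy": 0,"wz": 0}]' --gripper -1

```text
t: 9.65
position: [0.4708, -0.127, 0.038]
orientation: [2.061, 2.369, 0.002]
force: [-1.1, 0.2, 7.6]
gripper_width: 0.034
gripper_force: 57.7
```

Call:
drive_tool --steps '[{"x": 0,"y": 0,"z": -0.02,"wx": 0,"wy": 0,"wz": 0},{"x": 0,"y": 0,"z": -0.04,"wx": 0,"wy": 0,"wz": 0},{"x": -0.003,"y": 0.031,"z": 0,"wx": 0,"wy": 0,"wz": 0},{"x": -0.003,"y": 0.035,"z": 0,"wx": 0,"wy": 0,"wz": 0},{"x": -0.003,"y": 0.035,"z": 0,"wx": 0,"wy": 0,"wz": 0},{"x": -0.003,"y": 0.035,"z": 0,"wx": 0,"wy": 0,"wz": 0},{"x": -0.002,"y": 0.035,"z": 0,"wx": 0,"wy": 0,"wz": 0},{"x": 0,"y": 0.02,"z": 0,"wx": 0,"wy": 0,"wz": 0},{"x": 0,"y": 0,"z": 0,"wx": 0,"wy": 0,"wz": 0},{"x": 0,"y": 0,"z": 0,"wx": 0,"wy": 0,"wz": 0}]'

```text
t: 10.65
position: [0.6602, -0.1141, 0.0967]
orientation: [-2.061, -2.37, 0.002]
force: [-0.9, -0.4, -0.9]
gripper_width: 0.0336
gripper_force: 58.5
```

Down 64 mm to about z 0.033.

Call:
drive_tool --steps '[{"x": 0,"y": 0.001,"z": 0.02,"wx": 0,"wy": 0,"wz": 0},{"x": 0,"y": 0,"z": 0.025,"wx": 0,"wy": 0,"wz": 0},{"x": 0,"y": 0,"z": 0.012,"wx": 0,"wy": 0,"wz": 0},{"x": 0,"y": 0,"z": 0.004,"wx": 0,"wy": 0,"wz": 0},{"x": 0,"y": 0,"z": 0.002,"wx": 0,"wy": 0,"wz": 0},{"x": 0,"y": 0,"z": 0,"wx": 0,"wy": 0,"wz": 0},{"x": 0,"y": 0,"z": 0,"wx": 0,"wy": 0,"wz": 0}]'

```text
t: 11.35
position: [0.6628, -0.1143, 0.0348]
orientation: [2.061, 2.369, 0.001]
force: [-0.6, 0.3, -0.7]
gripper_width: 0.034
gripper_force: 58.5
```

Call:
drive_tool --steps '[{"x": 0,"y": -0.001,"z": 0.001,"wx": 0,"wy": 0,"wz": 0},{"x": 0,"y": 0,"z": 0.001,"wx": 0,"wy": 0,"wz": 0},{"x": 0,"y": 0,"z": 0.001,"wx": 0,"wy": 0,"wz": 0},{"x": 0,"y": 0,"z": 0,"wx": 0,"wy": 0,"wz": 0},{"x": 0,"y": 0,"z": 0,"wx": 0,"wy": 0,"wz": 0}]'

```text
t: 11.85
position: [0.6614, -0.1143, 0.0322]
orientation: [2.062, 2.37, 0.001]
force: [-2.5, 0.2, 7.8]
gripper_width: 0.0338
gripper_force: 59.3
```

Call:
drive_tool --steps '[{"x": 0,"y": 0,"z": 0,"wx": 0,"wy": 0,"wz": 0},{"x": 0,"y": 0,"z": 0,"wx": 0,"wy": 0,"wz": 0},{"x": 0,"y": 0,"z": 0,"wx": 0,"wy": 0,"wz": 0},{"x": 0,"y": 0,"z": 0,"wx": 0,"wy": 0,"wz": 0},{"x": 0,"y": 0,"z": 0,"wx": 0,"wy": 0,"wz": 0},{"x": 0,"y": 0,"z": -0.02,"wx": 0,"wy": 0,"wz": 0},{"x": 0,"y": 0,"z": -0.04,"wx": 0,"wy": 0,"wz": 0},{"x": 0,"y": 0,"z": -0.02,"wx": 0,"wy": 0,"wz": 0}]' --gripper 0.4

```text
t: 12.65
position: [0.6625, -0.1148, 0.1134]
orientation: [2.06, 2.368, 0.002]
force: [1.5, -0.1, 0.1]
gripper_width: 0.0599
gripper_force: 0.0
```

Call:
drive_tool --steps '[{"x": -0.005,"y": -0.02,"z": 0,"wx": 0,"wy": 0,"wz": 0},{"x": -0.008,"y": -0.035,"z": 0,"wx": 0,"wy": 0,"wz": 0},{"x": -0.009,"y": -0.035,"z": 0,"wx": 0,"wy": 0,"wz": 0},{"x": -0.009,"y": -0.035,"z": 0,"wx": 0,"wy": 0,"wz": 0},{"x": -0.008,"y": -0.035,"z": 0,"wx": 0,"wy": 0,"wz": 0},{"x": -0.008,"y": -0.03,"z": 0,"wx": 0,"wy": 0,"wz": 0},{"x": 0,"y": 0,"z": 0.02,"wx": 0,"wy": 0,"wz": 0},{"x": 0,"y": 0,"z": 0.02,"wx": 0,"wy": 0,"wz": 0},{"x": 0,"y": 0,"z": 0,"wx": 0,"wy": 0,"wz": 0},{"x": 0,"y": 0,"z": 0,"wx": 0,"wy": 0,"wz": 0}]'

```text
t: 13.65
position: [0.4796, -0.1872, 0.0709]
orientation: [-2.062, -2.37, 0.0]
force: [1.1, -0.4, 0.9]
gripper_width: 0.0598
gripper_force: 0.0
```

On target over the choke. Down 35 mm to about z 0.036, then close.

Call:
drive_tool --steps '[{"x": 0,"y": 0,"z": 0.015,"wx": 0,"wy": 0,"wz": 0},{"x": 0,"y": 0,"z": 0.015,"wx": 0,"wy": 0,"wz": 0},{"x": 0,"y": 0,"z": 0.005,"wx": 0,"wy": 0,"wz": 0},{"x": 0,"y": 0,"z": 0,"wx": 0,"wy": 0,"wz": 0},{"x": 0,"y": 0,"z": 0,"wx": 0,"wy": 0,"wz": 0}]'

```text
t: 14.15
position: [0.4801, -0.1873, 0.0365]
orientation: [2.061, 2.37, 0.0]
force: [0.7, -0.1, 0.6]
gripper_width: 0.0596
gripper_force: 0.0
```

Call:
drive_tool --steps '[{"x": 0,"y": 0,"z": 0,"wx": 0,"wy": 0,"wz": 0},{"x": 0,"y": 0,"z": 0,"wx": 0,"wy": 0,"wz": 0},{"x": 0,"y": 0,"z": 0,"wx": 0,"wy": 0,"wz": 0},{"x": 0,"y": 0,"z": 0,"wx": 0,"wy": 0,"wz": 0},{"x": 0,"y": 0,"z": 0,"wx": 0,"wy": 0,"wz": 0},{"x": 0,"y": 0,"z": 0,"wx": 0,"wy": 0,"wz": 0},{"x": 0,"y": 0,"z": 0,"wx": 0,"wy": 0,"wz": 0}]' --gripper -1

```text
t: 14.85
position: [0.48, -0.1872, 0.0369]
orientation: [2.061, 2.37, 0.001]
force: [-1.4, 0.2, 6.1]
gripper_width: 0.0359
gripper_force: 59.3
```

Call:
drive_tool --steps '[{"x": 0,"y": 0,"z": -0.02,"wx": 0,"wy": 0,"wz": 0},{"x": 0,"y": 0,"z": -0.04,"wx": 0,"wy": 0,"wz": 0},{"x": 0.015,"y": 0.02,"z": 0,"wx": 0,"wy": 0,"wz": 0},{"x": 0.02,"y": 0.035,"z": 0,"wx": 0,"wy": 0,"wz": 0},{"x": 0.02,"y": 0.035,"z": 0,"wx": 0,"wy": 0,"wz": 0},{"x": 0.02,"y": 0.035,"z": 0,"wx": 0,"wy": 0,"wz": 0},{"x": 0.02,"y": 0.035,"z": 0,"wx": 0,"wy": 0,"wz": 0},{"x": 0.012,"y": 0.03,"z": 0,"wx": 0,"wy": 0,"wz": 0},{"x": 0,"y": 0,"z": 0,"wx": 0,"wy": 0,"wz": 0},{"x": 0,"y": 0,"z": 0,"wx": 0,"wy": 0,"wz": 0}]'

```text
t: 15.85
position: [0.6527, -0.0543, 0.0956]
orientation: [-2.06, -2.372, 0.001]
force: [-0.9, -0.1, -0.8]
gripper_width: 0.0359
gripper_force: 60.2
```

Target z is about 0.031, so down 64.5 mm.

Call:
drive_tool --steps '[{"x": 0,"y": 0,"z": 0.02,"wx": 0,"wy": 0,"wz": 0},{"x": 0,"y": 0,"z": 0.025,"wx": 0,"wy": 0,"wz": 0},{"x": 0,"y": 0,"z": 0.012,"wx": 0,"wy": 0,"wz": 0},{"x": 0,"y": 0,"z": 0.004,"wx": 0,"wy": 0,"wz": 0},{"x": 0,"y": 0,"z": 0.002,"wx": 0,"wy": 0,"wz": 0},{"x": 0,"y": 0,"z": 0.001,"wx": 0,"wy": 0,"wz": 0},{"x": 0,"y": 0,"z": 0,"wx": 0,"wy": 0,"wz": 0},{"x": 0,"y": 0,"z": 0,"wx": 0,"wy": 0,"wz": 0}]'

```text
t: 16.65
position: [0.6534, -0.0548, 0.0326]
orientation: [2.061, 2.37, 0.001]
force: [-0.3, 0.1, -0.6]
gripper_width: 0.0358
gripper_force: 60.2
```

Call:
drive_tool --steps '[{"x": 0,"y": 0,"z": 0.001,"wx": 0,"wy": 0,"wz": 0},{"x": 0,"y": 0,"z": 0.001,"wx": 0,"wy": 0,"wz": 0},{"x": 0,"y": 0,"z": 0,"wx": 0,"wy": 0,"wz": 0},{"x": 0,"y": 0,"z": 0,"wx": 0,"wy": 0,"wz": 0}]'

```text
t: 17.05
position: [0.6533, -0.0548, 0.0309]
orientation: [2.061, 2.37, 0.001]
force: [-1.8, 0.5, 6.4]
gripper_width: 0.0361
gripper_force: 61.0
```

Call:
drive_tool --steps '[{"x": 0,"y": 0,"z": 0,"wx": 0,"wy": 0,"wz": 0},{"x": 0,"y": 0,"z": 0,"wx": 0,"wy": 0,"wz": 0},{"x": 0,"y": 0,"z": 0,"wx": 0,"wy": 0,"wz": 0},{"x": 0,"y": 0,"z": 0,"wx": 0,"wy": 0,"wz": 0},{"x": 0,"y": 0,"z": 0,"wx": 0,"wy": 0,"wz": 0},{"x": 0,"y": 0,"z": -0.02,"wx": 0,"wy": 0,"wz": 0},{"x": 0,"y": 0,"z": -0.04,"wx": 0,"wy": 0,"wz": 0},{"x": 0,"y": 0,"z": -0.03,"wx": 0,"wy": 0,"wz": 0}]' --gripper 0.4

```text
t: 17.85
position: [0.6531, -0.055, 0.1212]
orientation: [2.062, 2.37, -0.0]
force: [1.2, -0.5, 0.5]
gripper_width: 0.0599
gripper_force: 0.0
```

Call:
drive_tool --steps '[{"x": -0.018,"y": -0.02,"z": 0,"wx": 0,"wy": 0,"wz": 0},{"x": -0.03,"y": -0.035,"z": 0,"wx": 0,"wy": 0,"wz": 0},{"x": -0.03,"y": -0.035,"z": 0,"wx": 0,"wy": 0,"wz": 0},{"x": -0.03,"y": -0.035,"z": 0,"wx": 0,"wy": 0,"wz": 0},{"x": -0.03,"y": -0.035,"z": 0,"wx": 0,"wy": 0,"wz": 0},{"x": -0.03,"y": -0.03,"z": 0,"wx": 0,"wy": 0,"wz": 0},{"x": 0,"y": 0,"z": 0.02,"wx": 0,"wy": 0,"wz": 0},{"x": 0,"y": 0,"z": 0.02,"wx": 0,"wy": 0,"wz": 0},{"x": 0,"y": 0,"z": 0,"wx": 0,"wy": 0,"wz": 0},{"x": 0,"y": 0,"z": 0,"wx": 0,"wy": 0,"wz": 0}]'

```text
t: 18.85
position: [0.488, -0.2474, 0.0799]
orientation: [-2.061, -2.37, 0.0]
force: [-0.4, -0.7, 0.1]
gripper_width: 0.0598
gripper_force: 0.0
```

Down 36 mm to about z 0.044, then close.

Call:
drive_tool --steps '[{"x": -0.001,"y": 0.001,"z": 0.015,"wx": 0,"wy": 0,"wz": 0},{"x": 0,"y": 0,"z": 0.015,"wx": 0,"wy": 0,"wz": 0},{"x": 0,"y": 0,"z": 0.006,"wx": 0,"wy": 0,"wz": 0},{"x": 0,"y": 0,"z": 0,"wx": 0,"wy": 0,"wz": 0},{"x": 0,"y": 0,"z": 0,"wx": 0,"wy": 0,"wz": 0}]'

```text
t: 19.35
position: [0.4894, -0.2485, 0.044]
orientation: [2.061, 2.37, -0.0]
force: [-0.3, 0.9, -0.2]
gripper_width: 0.0597
gripper_force: 0.0
```

Call:
drive_tool --steps '[{"x": 0,"y": 0,"z": 0,"wx": 0,"wy": 0,"wz": 0},{"x": 0,"y": 0,"z": 0,"wx": 0,"wy": 0,"wz": 0},{"x": 0,"y": 0,"z": 0,"wx": 0,"wy": 0,"wz": 0},{"x": 0,"y": 0,"z": 0,"wx": 0,"wy": 0,"wz": 0},{"x": 0,"y": 0,"z": 0,"wx": 0,"wy": 0,"wz": 0},{"x": 0,"y": 0,"z": 0,"wx": 0,"wy": 0,"wz": 0},{"x": 0,"y": 0,"z": 0,"wx": 0,"wy": 0,"wz": 0}]' --gripper -1

```text
t: 20.05
position: [0.4896, -0.2486, 0.0448]
orientation: [2.061, 2.369, 0.001]
force: [-0.8, 0.9, 4.8]
gripper_width: 0.0337
gripper_force: 56.3
```

Call:
drive_tool --steps '[{"x": 0,"y": 0,"z": -0.03,"wx": 0,"wy": 0,"wz": 0},{"x": 0,"y": 0,"z": -0.04,"wx": 0,"wy": 0,"wz": 0},{"x": 0.025,"y": 0.02,"z": 0,"wx": 0,"wy": 0,"wz": 0},{"x": 0.035,"y": 0.03,"z": 0,"wx": 0,"wy": 0,"wz": 0},{"x": 0.035,"y": 0.03,"z": 0,"wx": 0,"wy": 0,"wz": 0},{"x": 0.035,"y": 0.03,"z": 0,"wx": 0,"wy": 0,"wz": 0},{"x": 0.035,"y": 0.03,"z": 0,"wx": 0,"wy": 0,"wz": 0},{"x": 0.035,"y": 0.03,"z": 0,"wx": 0,"wy": 0,"wz": 0},{"x": 0.029,"y": 0.02,"z": 0,"wx": 0,"wy": 0,"wz": 0},{"x": 0,"y": 0,"z": 0,"wx": 0,"wy": 0,"wz": 0}]'

```text
t: 21.05
position: [0.6479, 0.0134, 0.1136]
orientation: [-2.049, -2.379, -0.008]
force: [0.5, 0.6, -0.3]
gripper_width: 0.0338
gripper_force: 56.7
```

Call:
drive_tool --steps '[{"x": 0,"y": 0,"z": 0.02,"wx": 0,"wy": 0,"wz": 0},{"x": 0,"y": 0,"z": 0,"wx": 0,"wy": 0,"wz": 0},{"x": 0,"y": 0,"z": 0,"wx": 0,"wy": 0,"wz": 0}]'

```text
t: 21.35
position: [0.645, 0.0042, 0.0938]
orientation: [-2.062, -2.369, 0.002]
force: [0.5, -0.2, -0.8]
gripper_width: 0.0336
gripper_force: 56.7
```

Call:
drive_tool --steps '[{"x": 0,"y": 0,"z": 0.02,"wx": 0,"wy": 0,"wz": 0},{"x": 0,"y": 0,"z": 0.02,"wx": 0,"wy": 0,"wz": 0},{"x": 0,"y": 0,"z": 0.01,"wx": 0,"wy": 0,"wz": 0},{"x": 0,"y": 0,"z": 0.003,"wx": 0,"wy": 0,"wz": 0},{"x": 0,"y": 0,"z": 0,"wx": 0,"wy": 0,"wz": 0},{"x": 0,"y": 0,"z": 0,"wx": 0,"wy": 0,"wz": 0}]'

```text
t: 21.95
position: [0.6463, 0.0045, 0.0418]
orientation: [2.061, 2.369, 0.001]
force: [0.3, 0.4, -0.8]
gripper_width: 0.0337
gripper_force: 56.7
```

Call:
drive_tool --steps '[{"x": 0,"y": 0,"z": 0.001,"wx": 0,"wy": 0,"wz": 0},{"x": 0,"y": 0,"z": 0.001,"wx": 0,"wy": 0,"wz": 0},{"x": 0,"y": 0,"z": 0.001,"wx": 0,"wy": 0,"wz": 0},{"x": 0,"y": 0,"z": 0,"wx": 0,"wy": 0,"wz": 0},{"x": 0,"y": 0,"z": 0,"wx": 0,"wy": 0,"wz": 0}]'

```text
t: 22.45
position: [0.646, 0.0048, 0.0389]
orientation: [2.061, 2.37, 0.001]
force: [-1.6, 0.2, 6.3]
gripper_width: 0.0337
gripper_force: 57.4
```

Contact. Release, rise and back off.

Call:
drive_tool --steps '[{"x": 0,"y": 0,"z": 0,"wx": 0,"wy": 0,"wz": 0},{"x": 0,"y": 0,"z": 0,"wx": 0,"wy": 0,"wz": 0},{"x": 0,"y": 0,"z": 0,"wx": 0,"wy": 0,"wz": 0},{"x": 0,"y": 0,"z": 0,"wx": 0,"wy": 0,"wz": 0},{"x": 0,"y": 0,"z": 0,"wx": 0,"wy": 0,"wz": 0},{"x": 0,"y": 0,"z": -0.02,"wx": 0,"wy": 0,"wz": 0},{"x": 0,"y": 0,"z": -0.04,"wx": 0,"wy": 0,"wz": 0},{"x": 0,"y": 0,"z": -0.04,"wx": 0,"wy": 0,"wz": 0},{"x": 0,"y": 0,"z": -0.04,"wx": 0,"wy": 0,"wz": 0}]' --gripper 0.4

```text
t: 23.35
position: [0.6453, 0.0047, 0.1791]
orientation: [-2.062, -2.37, 0.001]
force: [0.5, 0.4, -0.4]
gripper_width: 0.0598
gripper_force: 0.0
```

Call:
drive_tool --steps '[{"x": 0.03,"y": -0.03,"z": -0.02,"wx": 0,"wy": 0,"wz": 0},{"x": 0.03,"y": -0.03,"z": 0,"wx": 0,"wy": 0,"wz": 0},{"x": 0.03,"y": -0.03,"z": 0,"wx": 0,"wy": 0,"wz": 0},{"x": 0.03,"y": -0.03,"z": 0,"wx": 0,"wy": 0,"wz": 0},{"x": 0.03,"y": -0.03,"z": 0,"wx": 0,"wy": 0,"wz": 0},{"x": 0.03,"y": 0,"z": 0,"wx": 0,"wy": 0,"wz": 0},{"x": 0,"y": 0,"z": 0,"wx": 0,"wy": 0,"wz": 0},{"x": 0,"y": 0,"z": 0,"wx": 0,"wy": 0,"wz": 0}]'

```text
t: 24.15
position: [0.4722, 0.1628, 0.198]
orientation: [2.059, 2.372, 0.001]
force: [0.4, -0.0, 0.3]
gripper_width: 0.0601
gripper_force: 0.0
```

```bash
python3 - <<'E'
from plant import viewer
import cv2,pickle
f=viewer.grab_frame('scene');pickle.dump(f,open('end.pkl','wb'))
g=viewer.grab_frame('side');pickle.dump(g,open('ends.pkl','wb'))
cv2.imwrite('pics/end.png',cv2.vconcat([cv2.resize(f['color'][130:220,220:400],(600,300),interpolation=cv2.INTER_CUBIC),cv2.resize(g['color'][170:300,110:370],(600,300),interpolation=cv2.INTER_CUBIC)]))
E
```

```text
(no output)
```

View pics/end.png

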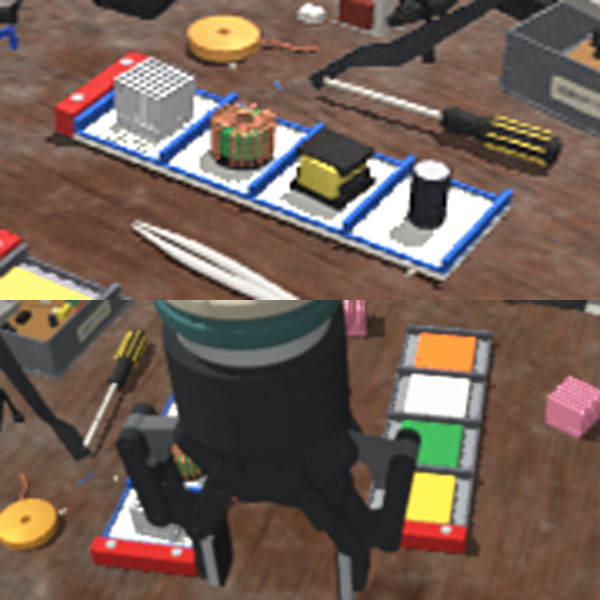

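The picture shows all four parts upright in the new rack: heat sink, choke, transformer and capacitor from the red end. Top centres are at crop (154,80), (244,118), (337,150) and (431,168), and the pads are unmoved. Quick check, then hand in if it agrees.

```bash
python3 - <<'E'
from loc import ray
import numpy as np
c,s=np.cos(.1347),np.sin(.1347);ok=True
for n,u,v,z,y in[('sink',154,80,.034,.09),('choke',244,118,.028,.03),('trafo',337,150,.030,-.03),('cap',431,168,.036,-.09)]:
    d=ray('end',220+u*.3,130+v*.3,z)[:2]-[.6576,-.0842]
    e=[c*d[0]+s*d[1],-s*d[0]+c*d[1]-y];print(n,np.round(e,4));ok&=max(map(abs,e))<.008
if ok:
    from plant import sign_off; print(sign_off())
E
```

```text
sink [-0.003  -0.0029]
choke [-0.0006 -0.0032]
trafo [-0.0024 -0.0049]
cap [0.0025 0.0002]
the job is handed in; nothing more can be done
None
```

All four parts are upright in the new rack in reverse order (from the red end: heat sink, choke, transformer, capacitor), each measured within about 5 mm of its place's middle, and the job was handed in at about 24 s; the verdict isn't shown to me.

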